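Set the taps of a vacuum filtration manifold

TASK

Line up the three-place filtration manifold to draw through its one fitted funnel: with a fingertip, push the tap lever of the station where the steel funnel stands fully open (in line with its branch pipe), and push the tap levers of the two stations plugged with stoppers fully shut (across their pipes, pointing to the right as seen from the robot). Push the levers gently up to their stops without forcing them, and leave the funnel, the stoppers and everything else on the bench standing as they are.

Things in the scene. Friction and masses are not known exactly. Their poses are not given: they have to be found in the camera images.
- manifold: Three-place vacuum filtration manifold of steel pipe, fixed to the bench, yaw within 0.25 rad. Origin on the bench under the middle tap's stem; its +y runs along the row to the left station, +x from the taps to the stations (away from the robot). Taps at y = +130, 0, -130 mm. Header pipe 34 mm across along y at x = -45 mm; gauge 52 mm across on it at y = +190 mm, up to 115 mm high
- funnel: Steel filter funnel, round, 72 mm across at the cup and 72 mm tall over the rim of the station it stands in (top 167 mm above the bench), 0.25 kg. It stands loosely, its short stem in the head of ONE of the three stations (any of them). Origin on its axis, level with the station's rim; z up
- stopper_a: Black rubber stopper, 37 mm across and 18 mm tall over the station's rim, standing loosely in the head of one of the two stations without the funnel. Origin on its axis, level with the station's rim
- stopper_b: The same kind of stopper, in the remaining station
- tap_left (a joint): Angle (rad) of the left (+y of the manifold) tap's lever. 0 = shut at its stop: lever across the branch pipe, pointing to -y of the manifold. 1.571 = open at its stop: in line with the pipe, pointing to -x (towards the robot). At q it points along (-sin q, -cos q) in the manifold's x, y. Starts part-way, 0.35 to 1.2. Stiff (0.15 N m), stays where left
- tap_left_axis (a point): On the left tap's upright stem axis at the lever's mid-height, 111 mm above the bench. The level lever has a black sleeve 15 mm wide, 12 mm thick, from 27 to 85 mm off this axis; nothing stands above it. Below it pipe and tap body (28 mm wide) reach 84 mm high along the branch, from 56 mm to -x of the axis to the station; the 19 mm stem gland, 92 mm high
- tap_left_tip (a point): End of the left tap's lever, mid-width and mid-height, 85 mm from the stem axis; moves with the lever
- seat_left (a point): Centre of the rim of the left station's upright round head (46 mm across), 95 mm above the bench, 110 mm to +x of the left tap's stem
- tap_middle (a joint): Angle (rad) of the middle tap's lever. 0 = shut at its stop: lever across the branch pipe, pointing to -y of the manifold. 1.571 = open at its stop: in line with the pipe, pointing to -x (towards the robot). At q it points along (-sin q, -cos q) in the manifold's x, y. Starts part-way, 0.35 to 1.2. Stiff (0.15 N m), stays where left
- tap_middle_axis (a point): On the middle tap's upright stem axis at the lever's mid-height, 111 mm above the bench. The level lever has a black sleeve 15 mm wide, 12 mm thick, from 27 to 85 mm off this axis; nothing stands above it. Below it pipe and tap body (28 mm wide) reach 84 mm high along the branch, from 56 mm to -x of the axis to the station; the 19 mm stem gland, 92 mm high
- tap_middle_tip (a point): End of the middle tap's lever, mid-width and mid-height, 85 mm from the stem axis; moves with the lever
- seat_middle (a point): Centre of the rim of the middle station's upright round head (46 mm across), 95 mm above the bench, 110 mm to +x of the middle tap's stem
- tap_right (a joint): Angle (rad) of the right (-y of the manifold) tap's lever. 0 = shut at its stop: lever across the branch pipe, pointing to -y of the manifold. 1.571 = open at its stop: in line with the pipe, pointing to -x (towards the robot). At q it points along (-sin q, -cos q) in the manifold's x, y. Starts part-way, 0.35 to 1.2. Stiff (0.15 N m), stays where left
- tap_right_axis (a point): On the right tap's upright stem axis at the lever's mid-height, 111 mm above the bench. The level lever has a black sleeve 15 mm wide, 12 mm thick, from 27 to 85 mm off this axis; nothing stands above it. Below it pipe and tap body (28 mm wide) reach 84 mm high along the branch, from 56 mm to -x of the axis to the station; the 19 mm stem gland, 92 mm high
- tap_right_tip (a point): End of the right tap's lever, mid-width and mid-height, 85 mm from the stem axis; moves with the lever
- seat_right (a point): Centre of the rim of the right station's upright round head (46 mm across), 95 mm above the bench, 110 mm to +x of the right tap's stem
- sample_jar: Small glass jar with white lid, 42 mm across, 58 mm tall, loose, standing between the left and middle branches. Origin: centre of its underside (so for all the loose things below)
- petri_stack: Stack of three petri dishes (one piece), 58 mm across, 42 mm tall, loose, between the middle and right branches
- dish: White porcelain dish, 68 mm across, 28 mm tall, loose, on the robot's side of the header
- marker: Marker pen lying down, 130 mm long along its x, 13 mm thick, loose, on the robot's side of the header
- forceps: Flat steel forceps lying down, about 110 mm long along its x, 4 mm thick, loose, on the robot's side of the header
- pipette_filler: Red pipette filler lying down, about 205 mm long along its x, 26 mm tall, loose, to the right of the manifold
- sample_bottle: Amber jar, 52 mm across, 85 mm tall, loose, to the left of the manifold
- wash_bottle: White bottle with red cap, 62 mm across, 160 mm tall, loose, to the left of the manifold

How it is judged (in metres and radians):
At the end, for the whole second after the job is handed in: The tap of the station with the funnel is at least 1.45 rad open (stop at 1.571), the two other taps are less than 0.12 rad from shut, all at rest; the funnel still stands upright within 15 mm of its station's centre (((horizontal distance between funnel and seat_left below 0.015 m and value of joint tap_left above 1.45 rad) or (not (horizontal distance between funnel and seat_left below 0.015 m) and value of joint tap_left below 0.12 rad)) and ((horizontal distance between funnel and seat_middle below 0.015 m and value of joint tap_middle above 1.45 rad) or (not (horizontal distance between funnel and seat_middle below 0.015 m) and value of joint tap_middle below 0.12 rad)) and ((horizontal distance between funnel and seat_right below 0.015 m and value of joint tap_right above 1.45 rad) or (not (horizontal distance between funnel and seat_right below 0.015 m) and value of joint tap_right below 0.12 rad)) and (horizontal distance between funnel and seat_left below 0.015 m or horizontal distance between funnel and seat_middle below 0.015 m or horizontal distance between funnel and seat_right below 0.015 m) and angle between funnel's own z axis and vertical below 0.1 rad and velocity of joint tap_left between -0.05 and 0.05 rad/s and velocity of joint tap_middle between -0.05 and 0.05 rad/s and velocity of joint tap_right between -0.05 and 0.05 rad/s); the robot touches nothing.
It fails at once if the funnel is shifted, lifted or tipped (over 8 mm or 0.15 rad) (distance of funnel from where it was at the start of the episode above 0.008 m or angle between funnel's own z axis and vertical above 0.15 rad).
It fails at once if a stopper is shifted or lifted (over 8 mm) (distance of any of stopper_a, stopper_b from where it was at the start of the episode above 0.008 m).
It fails at once if another thing on the bench is moved or lifted (over 20 mm) (distance of any of sample_jar, petri_stack, dish, marker, forceps, pipette_filler, sample_bottle, wash_bottle from where it was at the start of the episode above 0.02 m).
It fails at once if the taps or the manifold are forced (over 45 N from the fingers) (contact force between the fingers and manifold above 45 N).
It also fails if it takes over 46 s, if anything falls off the work surface, if the arm or the gripper's body presses on something with over 40 N, if the wrist force passes 120 N, or if a joint passes its speed limit or range.

ROBOT

A 7-joint arm with a two-finger parallel gripper is mounted at the origin on the work surface. World frame = base frame: x ahead of the robot, y to its left, z up, the work surface at z = 0. Lengths are in mm, angles in rad, forces in N, time in s.
With the tool pointing down it reaches from about 400 to 875 mm from the base axis. Payload 4.4 kg.
Tool frame: the origin (TCP) lies midway between the tips of the shut fingers; the grasp point (between the pads) lies 19 mm behind it; z points along the fingers, y is the line along which they close (so a half turn about z gives the same grasp; the last joint's range is limited). The gripper opens to 85 mm and grips with 20 to 120 N. Pads are 22 mm wide; open, the fingers measure 114 mm over their backs; the gripper's body (76 mm by 85 mm) begins 54 mm behind the grasp point. The pads swing forward as they close: fully open they stand 13 mm farther back than shut.
Start: joints at [1.253, 0.628, 0.038, 1.517, -0.027, 0.996, -0.02], TCP at [161.973, -629.51, 231.313] pointing down, gripper open.
Joint ranges: [-3.06, 3.06], [-0.37, 2.12], [-1.25, 1.32], [0.18, 2.47], [-1.1, 4.24], [0.23, 1.98], [-2.94, 2.94]. Speed limits (rad/s): [2.57, 2.57, 3.14, 3.14, 3.14, 3.14, 3.14].

INTERFACE

Orientations are given as [roll, pitch, yaw] about the fixed x, y, z axes, in that order (R = Rz(yaw) Ry(pitch) Rx(roll)).
In Python, from cell import ctrl gives the robot as it stands.
- The arm moves only by the shell command python3 -m crank 'ROWS' [OPENING]. ROWS is JSON, a list that holds one entry, the list of rows, each a list of 4 numbers: the shift along the tool's x, y, z normalised to -1 to 1, where 1 is 2.5 cm, then the turn about the tool's z normalised to -1 to 1, where 1 is 0.08 rad. In form: [[[dx, dy, dz, turn], ...]]. A call has 1 to 12 rows; each row shifts and turns the commanded pose from where the row before left it, along the tool's axes as they then stand; what a row does not reach is not made up. A row lasts 1/12 s, in which the tool goes at most 41.7 mm and 7.16 degrees, less where a joint would pass 70% of its speed; a pose out of reach is approached as far as the arm can. A call with a number of a shift or a turn outside -1 to 1 is refused whole. A call with a gripper value outside its range is refused whole. OPENING is the closure, from -1 (fully open) to 1 (shut), set as the call begins (- or left out, the last holds). The fingers move at their own pace and stop on an object; the grip force is fixed at half the most. Time passes only in rows, so rows that do not move let the fingers close. It gives the time, the measured TCP pose, the force, the opening and the grip force at its end, in the units of the state.
- ctrl.read_state(): the state, without advancing time (a new reading comes with each control period).
- ctrl.get_image(name): name is "scene" or "side" or "wrist"; returns a dict with "img" (384x512x3 uint8, red, green, blue), "intrinsics" (3x3 intrinsics, pixels), "dist" ([k1, k2, p1, p2, k3] as OpenCV has them; the pictures are not rectified), "extrinsics" (4x4, takes a point from camera to world coordinates). Camera axes: x right, y up, looking along -z (the intrinsics and any distortion apply to the point x, -y, -z); pixel columns grow to the right and rows downward; lengths in mm; the calibration is good to about 2 mm. A picture is of the moment at which its call begins. There is no depth.
- ctrl.finish_job(): hands the job in; it is judged then, once.
Trained networks look in the newest picture that a camera, given by its name, has taken for a name from the list of things; names that differ only in an ending like _2 or _b are one class to them, and where a whole thing is asked for, a point or a joint stands for the part that bears it (a point fixed in the world has none). Each returns a list of dicts, best first, with "confidence" (0 to 1); they miss things now and then, are a little off and sometimes report something else, mostly with a low value. They report only what shows in the picture. A call takes as long as a camera call.
- ctrl.find_in(camera, target): "position" ([row, column] in pixels, amid what is visible of it).
- ctrl.trace(camera, target): "mask" (384x512 bool, what is visible of it) and "position" ([row, column] in pixels, amid what is visible of it).
- ctrl.place_of(camera, target): "position" ([row, column] in pixels: a listed point, or the origin of a listed thing).
The state is a dict: "clock": time; "qpos": joint angles; "qd": joint speeds; "tau": joint torques, N m; "eef_pos": TCP position; "tool_rot": TCP orientation; "force": force on the tool from outside, world axes, zero at the start; "torque": the same for the moment, N m; "width": finger opening in mm; "gripper_force": force on a finger pad.
Only numpy, scipy, OpenCV 4.12 (cv2) and the standard library are available. Lean on these libraries where they do the work, as an engineer would, in place of code of your own. Each camera call takes 0.05 s, during which the arm holds its last target. There are 200 camera calls.

## Working session

There is one attempt and no reset: what is moved stays moved. The work goes in short steps, Python scripts to look and compute and a shell command to move; the robot and the scene stay as the last step left them, time stands still between calls to the robot, and variables do not carry over. Pictures are saved under pics/ and viewed, at most 10 in all, crops included, and the job is handed in when it is done.

```bash
mkdir -p pics; cat > h.py <<'E'
import numpy as np, cv2
from cell import ctrl
def save(n,f): 
    im=ctrl.get_image(n); cv2.imwrite('pics/'+f,im['img'][:,:,::-1]); return im
def ray(im,rc):
    p=cv2.undistortPoints(np.array([[[rc[1],rc[0]]]],float),np.array(im['intrinsics']),np.array(im['dist'],float))[0,0]
    T=np.array(im['extrinsics']); d=T[:3,:3]@np.array([p[0],-p[1],-1]); return T[:3,3],d/np.linalg.norm(d)
def tri(rays):
    A=sum(np.eye(3)-np.outer(d,d) for o,d in rays); b=sum((np.eye(3)-np.outer(d,d))@o for o,d in rays)
    p=np.linalg.solve(A,b); return p,[round(float(np.linalg.norm((np.eye(3)-np.outer(d,d))@(p-o))),1) for o,d in rays]
def atz(r,z): o,d=r; return o+d*(z-o[2])/d[2]
E
python3 - <<'E'
from h import *
np.set_printoptions(precision=1,suppress=True)
S=save('scene','s0.png');D=save('side','d0.png')
print(S['extrinsics'],D['extrinsics'])
hz=dict(axis=111,tip=111)
for t in ['left','middle','right']:
  for n,z in [(f'tap_{t}_axis',111),(f'tap_{t}_tip',111),(f'seat_{t}',95)]:
    rs=[]
    for c,im in (('scene',S),('side',D)):
        r=ctrl.place_of(c,n)
        if r: 
            rr=ray(im,r[0]['position']);rs.append(rr);print(n,c,np.array(r[0]['position']),round(r[0]['confidence'],2),atz(rr,z))
    if len(rs)==2: print('   tri',*tri(rs))
for n in ['funnel','stopper_a']:
    for c,im in (('scene',S),('side',D)):
        for q in ctrl.place_of(c,n)[:3]: print(n,c,np.array(q['position']),round(q['confidence'],2),atz(ray(im,q['position']),95))
print(ctrl.read_state())
E
```

```text
[[  -0.2   -0.8    0.5 1125.5]
 [   1.    -0.2    0.1   97.7]
 [  -0.     0.6    0.8  964. ]
 [   0.     0.     0.     1. ]] [[ -0.7   0.5  -0.5 136. ]
 [ -0.7  -0.5   0.5 442.9]
 [  0.    0.7   0.7 723.3]
 [  0.    0.    0.    1. ]]
tap_left_axis scene [209.4 306.1] 0.68 [602.  113.4 111. ]
tap_left_axis side [214.1 203.9] 0.97 [606.6 120.2 111. ]
   tri [604.8 116.9 112.4] [3.9, 3.9]
tap_left_tip scene [228.  252.7] 0.67 [690.2 -21.5 111. ]
tap_left_tip side [228.9 239.1] 0.71 [515.5  94.3 111. ]
   tri [615.7 -24.3 -56.2] [22.0, 22.0]
seat_left scene [248.5 294.8] 0.71 [719.9 100.7  95. ]
seat_left side [196.5 186.8] 0.7 [695.7 102.9  95. ]
   tri [710.8  97.6  78.9] [3.4, 3.4]
tap_middle_axis scene [196.3 262.6] 0.97 [583.6 -15.9 111. ]
tap_middle_axis side [192.6 256.5] 0.94 [568.3 -17.5 111. ]
   tri [575.4 -20.4 101.7] [3.7, 3.7]
tap_middle_tip scene [173.4 256. ] 0.57 [506.8 -52.2 111. ]
tap_middle_tip side [198.4 285.4] 0.58 [503.6 -52.  111. ]
   tri [504.9 -53.  109. ] [0.5, 0.5]
seat_middle scene [227.3 249.7] 0.89 [681.6 -32.4  95. ]
seat_middle side [174.  228.2] 0.97 [
[... 561 characters left out ...]
09.1] 0.69 [ 659.6 -156.9   95. ]
funnel side [157.5 267. ] 0.97 [ 657.  -153.7   95. ]
stopper_a scene [246.9 295.9] 0.72 [714.6 102.9  95. ]
stopper_a scene [228.9 252.1] 0.61 [685.2 -24.7  95. ]
stopper_a side [194.8 189.4] 0.72 [695.8  94.5  95. ]
stopper_a side [174.  225.2] 0.43 [689.5 -22.9  95. ]
{'clock': 1.2, 'qpos': array([ 1.3,  0.6,  0. ,  1.5, -0. ,  1. , -0. ]), 'qd': array([ 0.,  0., -0.,  0.,  0., -0., -0.]), 'tau': array([  0. , -56.3,   1.2, -19.4,   0. ,   0. ,   0. ]), 'eef_pos': array([ 162. , -629.5,  231.3]), 'tool_rot': array([ 3.1, -0. ,  0.3]), 'force': array([-0.3, -0.6,  0.4]), 'torque': array([-0.1, -0. , -0. ]), 'gripper_force': 0.0, 'width': 85.58947855865745}
```

```bash
python3 -c "
import cv2,numpy as np
a=cv2.imread('pics/s0.png');b=cv2.imread('pics/d0.png')
"; ls pics
```

```text
d0.png
s0.png
```

View pics/s0.png

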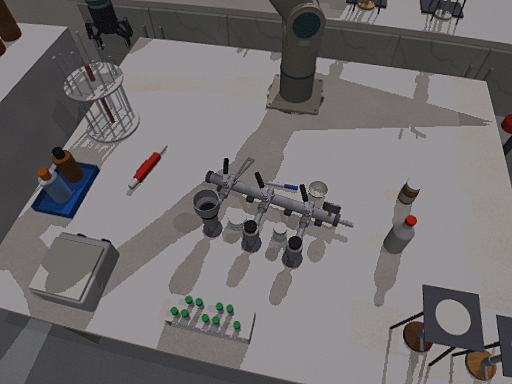

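View pics/d0.png

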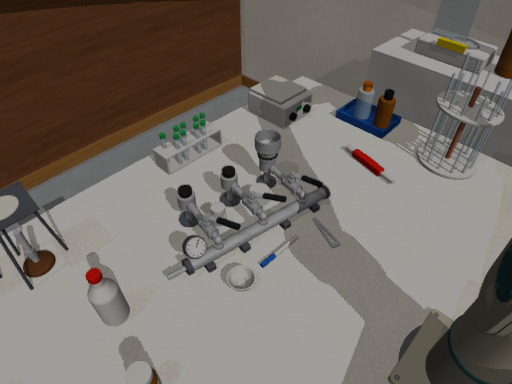

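The scene view shows the funnel on the right station (~[205,207]) and stoppers on the middle and left stations. The side view shows the lever ends at about [227,240], [198,285] and [184,322]. I'll fit the manifold model to these detections.

```bash
cat > fit.py <<'E'
from h import *
from scipy.optimize import least_squares
np.set_printoptions(precision=2,suppress=True)
def proj(im,P):
    T=np.linalg.inv(np.array(im['extrinsics'])); c=(T[:3,:3]@np.array(P,float).T).T+T[:3,3]; c=c*[1,-1,-1]
    return cv2.projectPoints(c.reshape(-1,1,3),np.zeros(3),np.zeros(3),np.array(im['intrinsics']),np.array(im['dist'],float))[0][:,0]
def W(p,x,y,z):
    c,s=np.cos(p[2]),np.sin(p[2]); return [p[0]+c*x-s*y,p[1]+s*x+c*y,z]
Y=[130,0,-130]
def pts(p):
    L=[]
    for i in range(3):
        q=p[3+i]; L+=[W(p,0,Y[i],111),W(p,-85*np.sin(q),Y[i]-85*np.cos(q),111),W(p,110,Y[i],95)]
    return L
def fit(obs,p0):  # obs: list of (im, idx, (row,col))
    def f(p):
        P=np.array(pts(p)); return np.concatenate([(proj(im,P[i:i+1])[0]-[rc[1],rc[0]]) for im,i,rc in obs])
    return least_squares(f,p0,loss='soft_l1',f_scale=1.5)
E
python3 - <<'E'
from fit import *
S=save('scene','s1.png');D=save('side','d1.png')
obs=[]
for c,im in (('scene',S),('side',D)):
  for k,t in enumerate(['left','middle','right']):
    for j,n in enumerate([f'tap_{t}_axis',f'tap_{t}_tip',f'seat_{t}']):
      r=ctrl.place_of(c,n)
      if r: obs.append((im,3*k+j,r[0]['position']))
best=min((fit(obs,[575,-20,.15]+[a,b,c]) for a in(.4,1.1) for b in(.4,1.1) for c in(.4,1.1)),key=lambda r:r.cost)
print(best.x,best.cost); np.save('p.npy',best.x)
for (im,i,rc),r in zip(obs,best.fun.reshape(-1,2)): print(i,np.array(rc),r)
P=np.array(pts(best.x))
out=[]
for im,(r0,c0) in ((S,(140,180)),(D,(120,160))):
    a=cv2.resize(im['img'][r0:r0+130,c0:c0+190,::-1],None,fx=4,fy=4,interpolation=cv2.INTER_CUBIC); a=cv2.convertScaleAbs(a,alpha=1.3)
    for i,(u,v) in enumerate(proj(im,P)): cv2.circle(a,(int((u-c0+.5)*4),int((v-r0+.5)*4)),3,[(0,0,255),(0,255,0),(255,0,0)][i%3],-1)
    out.append(a)
cv2.imwrite('pics/c_s.png',out[0]);cv2.imwrite('pics/c_d.png',out[1])
E
```

```text
[576.6  -12.04  -0.18   1.06   0.91   1.17] 24.327342571304335
0 [209.1 304. ] [ 3.07 -0.17]
1 [186.1 300.6] [ 0.96 -1.65]
2 [244.2 293.4] [0.39 0.1 ]
3 [195.9 264. ] [ 0.39 -1.35]
4 [172.7 256.7] [-0.14 -0.66]
5 [228.6 248.7] [ 0.96 -0.27]
6 [179.  222.9] [1.07 1.92]
7 [157.3 225.1] [0.16 1.44]
8 [213.7 208.1] [-0.11 -0.53]
0 [215.2 205.3] [ 1.87 -0.61]
1 [228.8 240.1] [-0.38 -2.25]
2 [195.8 184.3] [ 1.56 -3.05]
3 [192.9 253.8] [-1.24 -0.83]
5 [174.5 225.7] [ 3.13 -1.27]
6 [170.3 292.1] [0.52 1.92]
7 [185.  323.9] [-1.7 -1.3]
8 [155.8 267.6] [-0.35  0.07]
```

View pics/c_s.png

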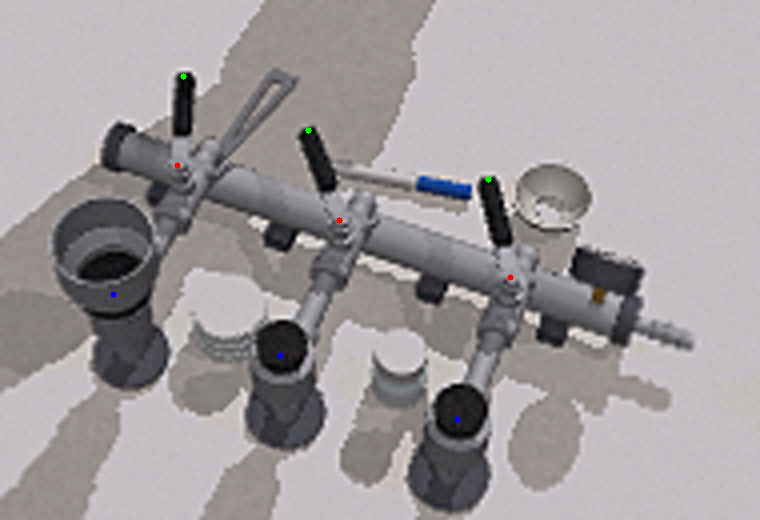

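View pics/c_d.png

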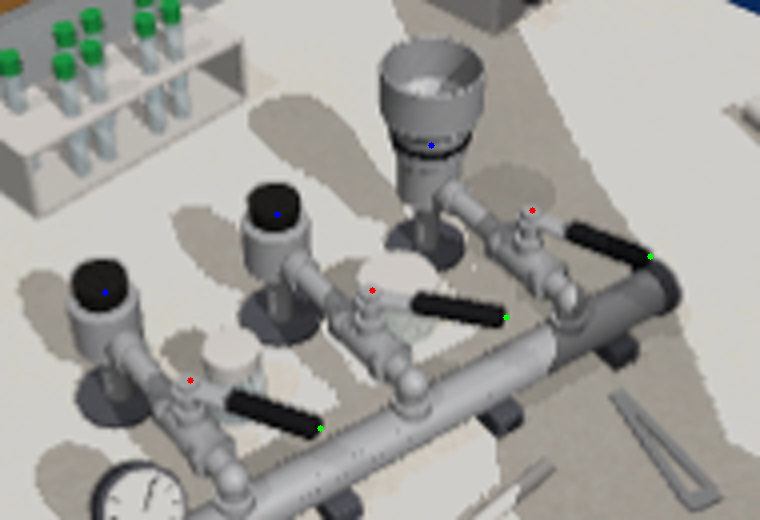

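Both views agree with the fit: pose about (577, -12), yaw -0.18, funnel on the right, levers at q ≈ 1.06 / 0.91 / 1.17. First I'll shut the gripper and turn the tool to line up with the manifold axes.

```bash
python3 -m crank '[[[0,0,0,1],[0,0,0,1],[0,0,0,1],[0,0,0,1],[0,0,0,1],[0,0,0,1],[0,0,0,0],[0,0,0,0]]]' 1
cat > go.py <<'E'
import sys; from fit import *
p=np.load('p.npy'); s=ctrl.read_state(); e=s['eef_pos']; yaw=s['tool_rot'][2]
c,n=np.cos(p[2]),np.sin(p[2]); d=e[:2]-p[:2]; m=[c*d[0]+n*d[1],-n*d[0]+c*d[1],e[2]]
print('clock',s['clock'],'manifold-frame TCP',np.array(m),'tool yaw-manifold',yaw-p[2],'rot',np.array(s['tool_rot']),'F',s['force'],'w',s['width'])
t=[float(a) for a in sys.argv[1:]]
if t:
    D=np.array(t)-m; w=np.array([c*D[0]-n*D[1],n*D[0]+c*D[1]]); print('units dx,dy,dz',(np.cos(yaw)*w[0]+np.sin(yaw)*w[1])/25,(np.sin(yaw)*w[0]-np.cos(yaw)*w[1])/25,-D[2]/25)
E
python3 go.py -46 -195 231
```

```text
clock: 2.87
eef_pos: [162.1, -629.5, 231.3]
tool_rot: [3.142, 0.0, -0.226]
force: [0.3, -0.1, 0.6]
width: -0.1
gripper_force: 0.0
clock 2.8667 manifold-frame TCP [-296.86 -681.81  231.28] tool yaw-manifold -0.04523533961694251 rot [ 3.14  0.   -0.23] F [ 0.3  -0.13  0.62] w -0.06569024971898461
units dx,dy,dz 9.143451034417547 -19.906392391125546 0.011072762961267699
```

```bash
python3 -m crank '[[[0.4,-0.9,0,-0.55],[0.4,-0.9,0,0],[0.4,-0.9,0,0],[0.4,-0.9,0,0],[0.4,-0.9,0,0],[0.4,-0.9,0,0],[0.4,-0.9,0,0],[0.4,-0.9,0,0],[0.4,-0.9,0,0],[0.4,-0.9,0,0],[0.4,-0.9,0,0]]]' >/dev/null
python3 -m crank '[[[0.4,-0.9,0,0],[0.4,-0.9,0,0],[0.4,-0.9,0,0],[0.4,-0.9,0,0],[0.4,-0.9,0,0],[0.4,-0.9,0,0],[0.4,-0.9,0,0],[0.4,-0.9,0,0],[0.4,-0.9,0,0],[0.4,-0.9,0,0],[0,0,0,0],[0,0,0,0]]]'
python3 go.py -46 -195 103
python3 - <<'E'
from fit import *
p=np.load('p.npy'); im=save('wrist','w0.png'); P=np.array(pts(p)); uv=proj(im,P); print(uv)
names=[f'{b}' for t in('left','middle','right') for b in (f'tap_{t}_axis',f'tap_{t}_tip',f'seat_{t}')]
for i,n in enumerate(names):
    for r in ctrl.place_of('wrist',n)[:1]:
        print(n,r['confidence'],np.array(r['position'])[::-1]-uv[i], atz(ray(im,r['position']),P[i,2])-P[i])
a=im['img'][:,:,::-1].copy()
for i,(u,v) in enumerate(uv):
    if abs(u)<2000 and abs(v)<2000: cv2.circle(a,(int(u),int(v)),3,[(0,0,255),(0,255,0),(255,0,0)][i%3],-1)
cv2.imwrite('pics/w0a.png',a)
E
```

```text
clock: 4.78
eef_pos: [456.8, -202.8, 231.4]
tool_rot: [-3.141, -0.001, -0.179]
force: [-0.3, 0.2, 1.0]
width: -0.0
gripper_force: 0.0
clock 4.7833 manifold-frame TCP [ -83.64 -209.16  231.42] tool yaw-manifold 0.0017004468359144986 rot [-3.14 -0.   -0.18] F [-0.29  0.17  0.99] w -0.044447564452630345
units dx,dy,dz 1.5065033860792112 -0.5636856261902189 5.13677060950796
[[-83.12 103.09]
 [-28.59 174.49]
 [-91.91 -11.3 ]
 [ 34.62  98.59]
 [ 97.98 166.99]
 [ 26.68 -24.23]
 [168.56  96.36]
 [207.67 178.03]
 [165.19 -30.88]]
seat_left 0.38 [128.11  72.4 ] [ -95.64 -110.77    0.  ]
tap_middle_axis 0.6 [-2.72  3.61] [-2.57  3.99  0.  ]
tap_middle_tip 0.69 [-1.28  0.11] [0.13 1.35 0.  ]
seat_middle 0.47 [ 70.12 192.63] [-186.32   -8.05    0.  ]
tap_right_axis 0.76 [-5.76  1.84] [-0.58  5.74  0.  ]
seat_right 0.57 [-138.09  229.18] [-180.85  211.94    0.  ]
```

View pics/w0a.png

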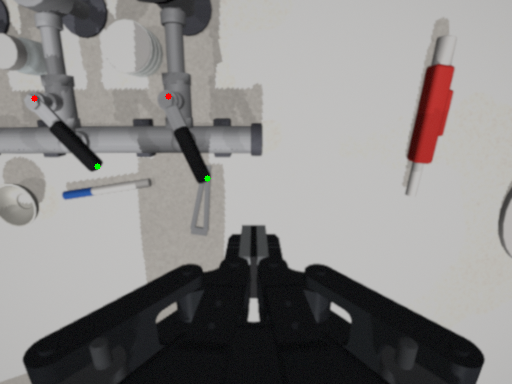

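The wrist view shows the model points on the middle ([99,35]→[167,98]) and right ([96,168]→[178,208]) levers, within about 5 mm. Next I'll descend to the right of the right lever.

```bash
python3 -m crank '[[[0.6,-0.2,0.5,0],[0.6,-0.2,0.5,0],[0,0,1,0],[0,0,1,0],[0,0,1,0],[0,0,0.6,0],[0,0,0.5,0],[0,0,0,0],[0,0,0,0]]]'; python3 go.py -60 -160 103
python3 -m crank '[[[0,-0.3,0,0],[0,-0.3,0,0],[0,-0.2,0,0],[0,-0.2,0,0],[0,0,0,0]]]';python3 go.py -60 -152 103
```

```text
clock: 6.03
eef_pos: [486.9, -199.8, 103.5]
tool_rot: [-3.141, 0.001, -0.184]
force: [0.1, -0.2, 0.7]
width: -0.2
gripper_force: 0.0
clock 6.0333 manifold-frame TCP [ -54.56 -200.82  103.47] tool yaw-manifold -0.003883273571809759 rot [-3.14  0.   -0.18] F [ 0.12 -0.24  0.72] w -0.1788987445888289
units dx,dy,dz -0.22386393263762616 -1.631808339949516 0.01873332511395631
clock: 6.45
eef_pos: [492.5, -173.3, 104.3]
tool_rot: [-3.141, -0.001, -0.182]
force: [0.2, 0.2, -0.5]
width: 0.2
gripper_force: 0.0
clock 6.45 manifold-frame TCP [ -53.8  -173.77  104.34] tool yaw-manifold -0.0011736799411246335 rot [-3.14 -0.   -0.18] F [ 0.23  0.2  -0.5 ] w 0.1659579359395041
units dx,dy,dz -0.2490026663203912 -0.870392154846574 0.053721659360571154
```

```bash
python3 -m crank '[[[0,0,0.12,0],[0,-0.2,0,0],[0,-0.2,0,0],[0,0,0,0]]]';
python3 -m crank '[[[0,-0.2,0,0],[0,0,0,0]]]'; python3 go.py -60 -147 101
```

```text
clock: 6.78
eef_pos: [493.1, -165.0, 100.6]
tool_rot: [3.141, 0.001, -0.184]
force: [-1.2, -1.0, 0.2]
width: -0.1
gripper_force: 0.8
clock: 6.95
eef_pos: [494.1, -159.9, 100.7]
tool_rot: [-3.142, 0.001, -0.184]
force: [-0.8, -2.8, -0.7]
width: 0.0
gripper_force: 1.1
clock 6.95 manifold-frame TCP [ -54.56 -160.29  100.68] tool yaw-manifold -0.0032746232608174275 rot [-3.14  0.   -0.18] F [-0.76 -2.8  -0.72] w 0.03857995393158092
units dx,dy,dz -0.21930430116374042 -0.5308459550739315 -0.01265559445543829
```

Contact shows as about 3 N, which is what the tap's stiffness should give. I'll continue in small steps until the stop.

```bash
python3 -m crank '[[[0,-0.15,0,0],[0,0,0,0]]]'; python3 -m crank '[[[0,-0.12,0,0],[0,0,0,0]]]'|grep -E 'eef|^force'; python3 go.py -60 -147 101
```

```text
clock: 7.12
eef_pos: [494.9, -156.1, 100.7]
tool_rot: [-3.141, 0.001, -0.184]
force: [-1.3, -1.9, -0.8]
width: 0.1
gripper_force: 1.1
eef_pos: [495.6, -153.2, 100.7]
force: [-1.7, -2.7, -0.3]
clock 7.2833 manifold-frame TCP [ -54.35 -153.41  100.75] tool yaw-manifold -0.003157649496271314 rot [-3.14  0.   -0.18] F [-1.74 -2.7  -0.26] w 0.29692453852361705
units dx,dy,dz -0.22676233144444743 -0.2557928895115639 -0.010094306774633424
```

```bash
python3 - <<'E'
from fit import *
p=np.load('p.npy'); im=save('wrist','w1.png')
for q in (1.17,1.4,1.571):
    print(q,proj(im,np.array([W(p,-r*np.sin(q),-130-r*np.cos(q),117) for r in (0,27,85)])))
cv2.imwrite('pics/w1a.png',im['img'][:,:,::-1])
E
```

```text
1.17 [[203.52 149.69]
 [227.58 199.82]
 [271.47 290.66]]
1.4 [[203.52 149.69]
 [215.72 203.18]
 [237.95 298.94]]
1.571 [[203.52 149.69]
 [206.54 203.94]
 [212.34 300.71]]
```

View pics/w1a.png

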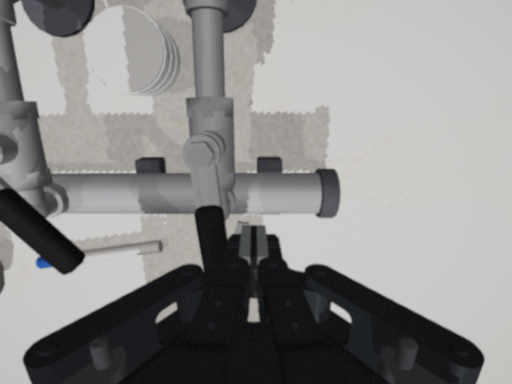

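The lever, stem [150,205] with its sleeve starting at [210,210], is nearly in line (q ≈ 1.48), so only a few mm remain to the stop.

```bash
python3 -m crank '[[[0,-0.1,0,0],[0,0,0,0]]]'|grep -E 'eef|^force'; python3 -m crank '[[[0,-0.1,0,0],[0,0,0,0]]]'|grep -E 'eef|^force'; python3 go.py
```

```text
eef_pos: [496.2, -150.9, 100.8]
force: [-1.2, -2.2, -0.5]
eef_pos: [496.5, -148.4, 100.8]
force: [-1.4, -1.6, 0.3]
clock 7.6667 manifold-frame TCP [ -54.33 -148.55  100.77] tool yaw-manifold -0.0033692123912785477 rot [-3.14  0.   -0.18] F [-1.43 -1.59  0.25] w -0.028401387573622365
```

```bash
python3 -m crank '[[[0,-0.08,0,0],[0,0,0,0]]]'|grep -E 'eef|^force'; python3 go.py
```

```text
eef_pos: [496.6, -147.9, 100.8]
force: [-3.1, -4.9, -0.7]
clock 7.8333 manifold-frame TCP [ -54.26 -148.    100.82] tool yaw-manifold -0.004408181596417232 rot [ 3.14  0.   -0.18] F [-3.07 -4.89 -0.67] w -0.0990060732364071
```

```bash
python3 -m crank '[[[0,-0.06,0,0],[0,0,0,0]]]'|grep -E 'eef|^force'; python3 -m crank '[[[0,0.5,0,0],[0,0.5,0,0],[0,0,-1,0],[0,0,-1,0],[0,0,-1,0],[0,0,0,0],[0,0,0,0]]]'|grep -E 'eef|^force'; python3 go.py -75 -8 175
```

```text
eef_pos: [496.7, -147.8, 100.8]
force: [-4.6, -8.1, -0.4]
eef_pos: [494.8, -169.4, 177.3]
force: [0.1, 0.5, 0.0]
clock 8.5833 manifold-frame TCP [ -52.22 -169.48  177.33] tool yaw-manifold -0.002634691423660823 rot [-3.14 -0.01 -0.18] F [0.05 0.46 0.01] w -8.552376474126187e-05
units dx,dy,dz -0.9281984045476481 -6.456882579363984 0.09332015383651651
```

The right tap is at its stop: the force rose to 9 N with no further motion. Next is the middle tap.

```bash
python3 -m crank '[[[-0.15,-0.92,0,0],[-0.15,-0.92,0,0],[-0.15,-0.92,0,0],[-0.15,-0.92,0,0],[-0.15,-0.92,0,0],[-0.15,-0.92,0,0],[0,-0.92,0,0],[0,0,0,0],[0,0,0,0]]]'|grep eef; python3 go.py -75 -8 101
python3 - <<'E'
from fit import *
p=np.load('p.npy'); im=save('wrist','w2.png')
q=1.571;print(proj(im,np.array([W(p,-r*np.sin(q),-130-r*np.cos(q),117) for r in (0,27,85)])))
a=im['img'][:,:,::-1].copy()
for u,v in proj(im,np.array(pts(p))):
    if abs(u)<2000 and abs(v)<2000: cv2.circle(a,(int(u),int(v)),3,(0,255,0),-1)
cv2.imwrite('pics/w2a.png',a)
E
```

```text
eef_pos: [499.9, -5.5, 174.8]
clock 9.3333 manifold-frame TCP [-76.66  -7.3  174.83] tool yaw-manifold 0.00035978487758756006 rot [-3.14  0.   -0.18] F [-0.14  0.22  0.44] w -0.4196865279516624
units dx,dy,dz 0.06631321630236717 0.028038670205530542 2.9533047042323926
[[423.72 104.22]
 [417.72 141.74]
 [405.35 213.92]]
```

View pics/w2a.png

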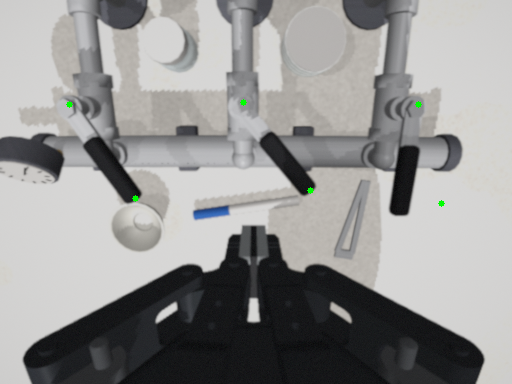

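The picture shows the right lever in line at [214,400], matching q = 1.571. The middle lever, from [104,243] to [190,310], lies just right of the fingertip. I'll descend and sweep it shut.

```bash
python3 -m crank '[[[0,0,1,0],[0,0,1,0],[0,0,0.95,0],[0,0,0,0],[0.3,0.38,0,0],[0.3,0.38,0,0],[0,0,0,0]]]'|grep -E 'eef|^force'; python3 go.py -52 -44 101
python3 -m crank '[[[0.2,0.36,0,0],[0.2,0.36,0,0],[0,0,0,0]]]'|grep -E 'eef|^force'; python3 go.py -36 -57 101
```

```text
eef_pos: [513.3, -32.7, 103.3]
force: [-0.6, -0.1, -0.0]
clock 9.9667 manifold-frame TCP [-58.6  -31.71 103.27] tool yaw-manifold -0.007876057816775611 rot [ 3.14 -0.   -0.19] F [-0.58 -0.08 -0.02] w 0.2365999379222652
units dx,dy,dz 0.26784272958369065 0.48936197274813 0.09083610192183642
eef_pos: [519.2, -51.3, 103.0]
force: [0.6, -0.1, -0.3]
clock 10.2167 manifold-frame TCP [-49.39 -48.96 102.96] tool yaw-manifold -0.006317788857866297 rot [ 3.14 -0.   -0.19] F [ 0.57 -0.11 -0.29] w -0.43114720522627276
units dx,dy,dz 0.5375350148995696 0.3180779860699964 0.0783712468199684
```

```bash
python3 -c "
from h import *
save('wrist','w3.png')"
```

```text
(no output)
```

View pics/w3.png

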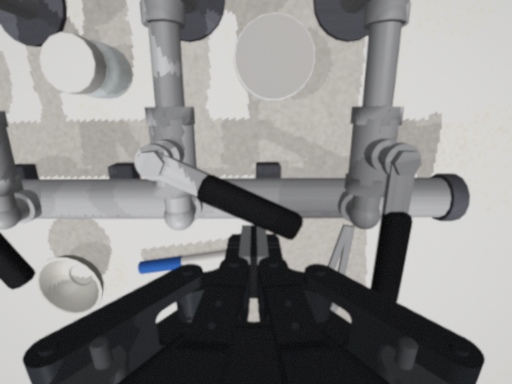

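The middle lever, from [160,152] to [225,290], has swung to about q ≈ 0.5 and the finger sits behind it. I'll keep going.

```bash
python3 -m crank '[[[0,0,0.08,0],[0.3,0.16,0,0],[0.25,0.16,0,0],[0,0,0,0]]]'|grep -E 'eef|^force'
python3 -m crank '[[[0.2,0.1,0,0],[0,0,0,0]]]'|grep -E 'eef|^force';python3 -m crank '[[[0.15,0.08,0,0],[0,0,0,0]]]'|grep -E 'eef|^force'; python3 go.py -18 -65 101
```

```text
eef_pos: [531.3, -59.8, 100.0]
force: [-0.3, 0.3, 0.2]
eef_pos: [535.2, -62.8, 100.0]
force: [0.5, 0.8, -0.5]
eef_pos: [538.2, -65.4, 100.0]
force: [-1.1, 0.2, -0.9]
clock 10.9333 manifold-frame TCP [-28.21 -59.36 100.02] tool yaw-manifold -0.0038173256134273192 rot [ 3.14 -0.   -0.18] F [-1.09  0.17 -0.86] w -0.03712895159993527
units dx,dy,dz 0.40930470581795325 0.22422455909512784 -0.0390847314072829
```

```bash
for i in 1; do python3 -m crank '[[[0.14,0.06,0,0],[0,0,0,0]]]'|grep -E 'eef|^force'; python3 -m crank '[[[0.1,0.05,0,0],[0,0,0,0]]]'|grep -E 'eef|^force'; python3 -m crank '[[[0.08,0,0,0],[0,0,0,0]]]'|grep -E 'eef|^force'; done; python3 go.py -18 -65 101
```

```text
eef_pos: [541.3, -67.4, 100.0]
force: [-0.3, 0.4, -0.8]
eef_pos: [543.4, -69.1, 100.1]
force: [-1.1, 0.6, -0.1]
eef_pos: [545.1, -69.6, 100.1]
force: [-1.3, 0.3, -0.2]
clock 11.4333 manifold-frame TCP [-20.64 -62.32 100.08] tool yaw-manifold -0.003989261416963014 rot [ 3.14  0.   -0.18] F [-1.3   0.25 -0.23] w -0.11220504940621458
units dx,dy,dz 0.10598773954113018 0.10671363312579799 -0.03667696291892071
```

```bash
python3 -m crank '[[[0.08,0,0,0],[0,0,0,0]]]'|grep -E 'eef|^force'; python3 -m crank '[[[0.08,0,0,0],[0,0,0,0]]]'|grep -E 'eef|^force'; python3 go.py -18 -65 101
```

```text
eef_pos: [545.2, -69.7, 99.9]
force: [-5.3, 0.3, 2.9]
eef_pos: [545.3, -69.7, 99.7]
force: [-9.7, 1.5, 6.3]
clock 11.7667 manifold-frame TCP [-20.48 -62.35  99.75] tool yaw-manifold -0.0038775260359391883 rot [ 3.14  0.01 -0.18] F [-9.68  1.47  6.35] w -0.1964591049423071
units dx,dy,dz 0.09946983497937577 0.1055534107499673 -0.0501433053040472
```

The middle tap is at its stop (10 N, no motion). I'll back off and go to the left tap.

```bash
python3 -m crank '[[[-0.5,0,0,0],[-0.6,0,0,0],[0,0,-1,0],[0,0,-1,0],[0,0,-1,0],[-0.2,-0.96,0,0],[-0.2,-0.96,0,0],[-0.2,-0.96,0,0],[-0.2,-0.96,0,0],[-0.2,-0.96,0,0],[0,0,0,0],[0,0,0,0]]]'|grep -E 'eef|^force'; python3 go.py -77 130 101
```

```text
eef_pos: [520.5, 59.3, 175.4]
force: [-0.7, -1.0, -0.2]
clock 12.7667 manifold-frame TCP [-68.02  60.13 175.45] tool yaw-manifold -0.0002678041494675043 rot [-3.14 -0.   -0.18] F [-0.65 -1.02 -0.2 ] w -0.12365317863783745
units dx,dy,dz -0.36004121040103065 -2.794872276003935 2.977850515475468
```

```bash
python3 -m crank '[[[-0.15,-0.95,0,0],[-0.2,-0.95,0,0],[0,-0.9,0,0],[0,0,0,0],[0,0,0,0]]]'|grep -E 'eef|^force'; python3 go.py -77 130 101
python3 -c "
from h import *
save('wrist','w4.png')"
```

```text
eef_pos: [524.5, 128.1, 175.2]
force: [0.3, -1.0, -0.9]
clock 13.1833 manifold-frame TCP [-76.38 128.48 175.21] tool yaw-manifold -0.0027411234043726307 rot [-3.14 -0.   -0.18] F [ 0.31 -1.05 -0.85] w -0.005912886080702062
units dx,dy,dz -0.025013982518486584 -0.06086802787266135 2.968377191684218
```

View pics/w4.png

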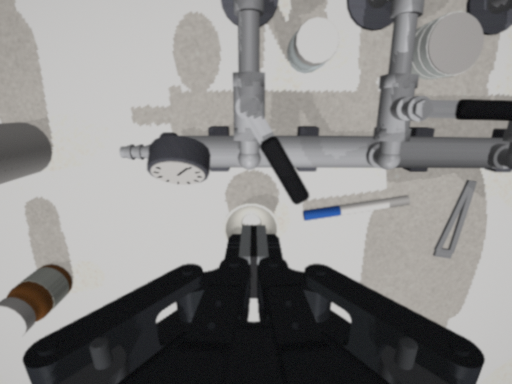

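The middle lever is across its pipe (sleeve [110,485]). The left lever runs to [197,300], to the right of the fingertip, and the gauge [160,178] is clear. Now I'll descend and sweep it shut.

```bash
python3 -m crank '[[[0,0,1,0],[0,0,1,0],[0,0,1,0],[0,0,0,0],[0.2,0.32,0,0],[0.2,0.32,0,0],[0,0,0,0]]]'|grep -E 'eef|^force'
python3 -m crank '[[[0.27,0.55,0,0],[0.27,0.55,0,0],[0,0,0,0]]]'|grep -E 'eef|^force'; python3 go.py -36 73 101
```

```text
eef_pos: [532.0, 107.3, 101.4]
force: [-0.4, -1.6, -0.5]
eef_pos: [540.8, 77.7, 101.7]
force: [-0.6, -0.5, 0.9]
clock 14.0667 manifold-frame TCP [-51.3   81.83 101.75] tool yaw-manifold -0.00799097905455895 rot [ 3.14 -0.   -0.19] F [-0.57 -0.46  0.86] w 0.06742521873337988
units dx,dy,dz 0.6146672119573237 0.3481789151085687 0.029857471152897688
```

```bash
python3 -m crank '[[[0.3,0.16,0.03,0],[0.3,0.14,0,0],[0,0,0,0]]]'|grep -E 'eef|^force'
python3 -m crank '[[[0.25,0.1,0,0],[0,0,0,0]]]'|grep -E 'eef|^force'; python3 -m crank '[[[0.15,0.05,0,0],[0,0,0,0]]]'|grep -E 'eef|^force'; python3 go.py -20.5 67 101
```

```text
eef_pos: [553.8, 69.8, 99.8]
force: [-0.9, -0.7, -0.2]
eef_pos: [559.0, 67.1, 99.4]
force: [-0.3, -0.4, 0.0]
eef_pos: [562.0, 65.6, 99.3]
force: [-0.3, 0.6, -0.2]
clock 14.65 manifold-frame TCP [-28.34  73.77  99.3 ] tool yaw-manifold -0.0034142959361034564 rot [-3.14 -0.   -0.18] F [-0.34  0.56 -0.23] w 0.1507758043114466
units dx,dy,dz 0.31432354550654074 0.26954261783496386 -0.06791451854358171
```

```bash
python3 -m crank '[[[0.12,0.06,-0.03,0],[0,0,0,0]]]'|grep -E 'eef|^force'; python3 -m crank '[[[0.1,0.06,0,0],[0,0,0,0]]]'|grep -E 'eef|^force'; python3 -m crank '[[[0.08,0,0,0],[0,0,0,0]]]'|grep -E 'eef|^force'; python3 -m crank '[[[0.06,0,0,0],[0,0,0,0]]]'|grep -E 'eef|^force'; python3 go.py -20.5 67 101
```

```text
eef_pos: [564.1, 63.4, 100.0]
force: [-1.7, 0.8, -0.4]
eef_pos: [566.4, 61.2, 100.0]
force: [-1.4, 1.1, -0.8]
eef_pos: [568.2, 60.6, 100.0]
force: [-1.9, -0.2, 0.1]
eef_pos: [569.2, 60.4, 100.0]
force: [-3.0, -0.4, -0.7]
clock 15.3167 manifold-frame TCP [-20.3   69.89 100.  ] tool yaw-manifold -0.003967138965925515 rot [ 3.14  0.   -0.18] F [-3.02 -0.39 -0.69] w -0.033560540676807644
units dx,dy,dz -0.00769197849021293 0.11580123474708688 -0.0399479795258992
```

```bash
python3 -m crank '[[[0.08,0,0,0],[0,0,0,0]]]'|grep -E 'eef|^force'; python3 -m crank '[[[0.06,0,0,0],[0,0,0,0]]]'|grep -E 'eef|^force'
```

```text
eef_pos: [569.2, 60.3, 99.9]
force: [-6.5, 1.0, 3.7]
eef_pos: [569.3, 60.3, 99.8]
force: [-8.6, 0.3, 5.6]
```

The left tap is at its stop. I'll back off, rise and check all three levers.

```bash
python3 -m crank '[[[-0.5,0,0,0],[-0.6,0,0,0],[-0.2,0,-1,0],[0,0,-1,0],[0,0,-1,0],[0,0,-1,0],[-0.6,0.5,-1,0],[-0.6,0.9,-1,0],[-0.6,0.9,0,0],[0,0,0,0],[0,0,0,0],[0,0,0,0]]]'|grep -E 'eef|^force'
python3 - <<'E'
from fit import *
p=np.load('p.npy'); p[3:]=[0,0,1.571]; out=[]
for n in('wrist','side'):
    im=save(n,n+'_end.png'); a=im['img'][:,:,::-1].copy()
    for i,(u,v) in enumerate(proj(im,np.array(pts(p)))):
        if abs(u)<2000 and abs(v)<2000: cv2.circle(a,(int(u),int(v)),2,[(0,0,255),(0,255,0),(255,0,0)][i%3],-1)
    out.append(cv2.resize(a[:, :] if n=='wrist' else cv2.resize(a[110:270,140:353],(512,384)),(400,300)))
cv2.imwrite('pics/end.png',np.hstack(out))
E
```

```text
eef_pos: [487.5, 18.1, 250.4]
force: [-0.3, 0.6, -0.7]
```

View pics/end.png

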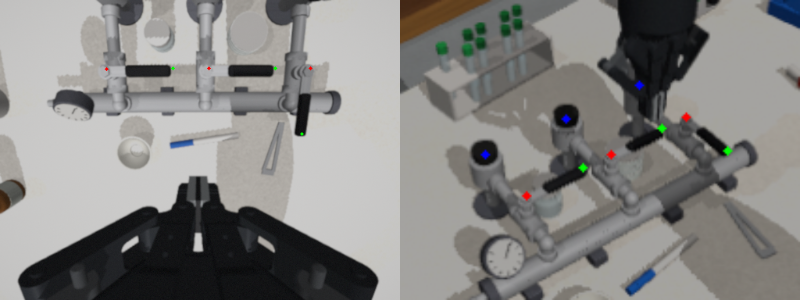

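The left and middle levers are across their pipes, the right one is in line, and everything else stands where it was. The robot is clear of everything.

```bash
python3 -c "
from cell import ctrl
print(ctrl.finish_job())"
```

```text
the job is handed in; nothing more can be done
None
```

The job is handed in, with no verdict returned: the right tap (funnel station) was pushed fully open and the left and middle taps fully shut, each to its stop at under about 12 N, and the last pictures showed the levers in place and nothing I could see disturbed, though the arm hid the funnel in the side view.

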